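# Unlock the cutter guard and hold it open

## Task

Open up the small green trimming machine so that a colleague can get at the cutter: use the wooden mallet to knock the lock pin behind the guard's hinge fully down, and stand the mallet upright on the bench again. Then lift the hinged guard by its handle bar and hold it open at 60 degrees from its shut position; the guard falls shut if let go, so finish while still holding it there with the gripper. Touch the pin with nothing but the mallet, and leave the other things on the bench where they are.

Things in the scene. Friction and masses are not known exactly. Their poses are not given: they have to be found in the camera images.
- machine: Trimming machine fixed to the bench: open green housing 140 x 170 mm, 90 mm high, cutter inside; grey motor stub on its left (to y = +155 mm), chip outlet on its right (to y = -130 mm), both below 85 mm. Origin: on the bench under the middle of the housing. -x points to its front (the handle bar's side), +z up; turned by up to 0.2 rad.
- guard (a joint): Opening angle of the guard in rad: 0 shut (level), growing as its front rises; stop at 1.35; 60 degrees = 1.047. No stay: gravity shuts it from any angle. About 0.6 kg. While the lock pin is up, its cross bar stands behind two lugs on the guard, which then lifts only about 0.1 to 0.2 rad.
- guard_hinge (a point): Middle of the guard's hinge axis (along the machine's y), on the machine 73 mm behind (+x) its origin, 95 mm above the bench. The guard is a grey sheet-metal cover 150 x 190 mm whose upper face lies 14.5 mm above this axis when shut; two lugs at the hinge rise to 25 mm above it.
- guard_bar (a point): Middle of the guard's handle bar at its front: round steel, 12 mm thick, 100 mm long along the machine's y, with a post at each end; 200 mm from the hinge axis and level with it when shut, only things under 60 mm high beneath; 46 mm clear to the guard's front edge. A gripper pointing down can pinch it across x and carry it up round the hinge: the bar turns between the pads.
- pin (a joint): How far the lock pin has been driven down, in m: 0 fully up, 0.026 fully down. It starts 0 to 4 mm down. Stiff: it takes about 8 to 11 N to move, has a light return spring, and stays where it is left.
- pin_top (a point): Middle of the flat top of the lock pin's 24 mm wide round steel head. The pin stands upright on the machine's centre line, 11.5 mm behind the hinge axis, with a 68 mm cross bar lower down; its top is 153 mm above the bench when fully up, 127 mm when fully down, still the highest point there.
- mallet: Round wooden mallet, 200 mm high in all, 0.4 kg, standing upright on its head with the handle up. Head: barrel shape, 94 mm high, 68 mm thick at the middle, with a flat end 48 mm wide. Handle above it: 25 mm thick from 124 to 179 mm above the flat end, then a slightly thicker butt (28 mm). Origin: centre of the flat end, +z up along the handle. It strikes with the flat end.
- glue: Bystander: white bottle 56 mm wide, 130 mm high, standing. Origin under it.
- jar: Bystander: amber glass jar 68 mm wide, 100 mm high, standing. Origin under it.
- tin: Bystander: steel tin 72 mm wide, 75 mm high, standing. Origin under it.
- offcut: Bystander: pine offcut 50 x 120 x 22 mm lying flat. Origin under its centre.
- tape: Bystander: black tape measure 60 x 32 x 55 mm. Origin under its centre.
- driver: Bystander: screwdriver lying on the bench. Origin at its middle.
- gauge: Bystander: small aluminium gauge block 90 x 30 x 20 mm. Origin under its centre.
Things that resemble listed ones, but are neither listed nor needed, are in the scene too. Of the things that look like the mallet, the larger one is meant.

How it is judged:
On the way, in this order (a step that is already met when the one before it is completed fails the run):
1. the lock pin is knocked fully down, with the mallet at it (value of joint pin above 0.0235 m and distance between mallet and pin_top below 0.06 m), for 0.05 s.
2. the mallet stands upright on the bench again, let go (height (world z) of mallet below 0.006 m and angle between mallet's own z axis and vertical below 0.12 rad and contact force between the fingers and mallet below 0.05 N and linear speed of mallet below 0.05 m/s), for 0.2 s.
At the end, for the whole second after the job is handed in: The guard stands 60 degrees open, within 6 degrees, and still, carried by the gripper's fingers (touching it with over 0.5 N) and by nothing else; the lock pin is fully down (within 2.5 mm); the mallet stands upright on the bench, free (value of joint guard between 0.942 and 1.152 rad and velocity of joint guard between -0.06 and 0.06 rad/s and contact force between the fingers and guard above 0.5 N and value of joint pin above 0.0235 m and height (world z) of mallet below 0.006 m and angle between mallet's own z axis and vertical below 0.12 rad and contact force between each of the fingers, guard and mallet below 0.05 N and contact force between guard and glue below 0.05 N and contact force between guard and jar below 0.05 N and contact force between guard and tin below 0.05 N and contact force between guard and offcut below 0.05 N and contact force between guard and tape below 0.05 N and contact force between guard and driver below 0.05 N and contact force between guard and gauge below 0.05 N); the arm keeps its last pose, push and grip.
It fails at once if the robot touches the lock pin itself (contact force between any of the fingers, the arm and pin above 0.5 N).
It fails at once if a bystander is pushed more than 3 cm away or tipped over (distance of any of glue, jar, tin, offcut, tape, driver, gauge from where it was at the start of the episode above 0.03 m or angle between any of glue, jar, tin, tape's own z axis and vertical above 0.5 rad).
It also fails if it takes over 67 s, if anything falls off the work surface, if the arm or the gripper's body presses on something with over 40 N, if the wrist force passes 120 N, or if a joint passes its speed limit or range.

## Robot

A 6-joint arm with a two-finger parallel gripper is mounted at the origin on the work surface. World frame = base frame: x ahead of the robot, y to its left, z up, the work surface at z = 0. Lengths are in m, angles in rad, forces in N, time in s.
With the tool pointing down it reaches from about 0.35 to 0.975 m from the base axis. Payload 7.1 kg.
Tool frame: the origin (TCP) lies at the very end of the fingers, on their centre line; the grasp point (between the pads) lies 19 mm behind it; z points along the fingers, y is the line along which they close (so a half turn about z gives the same grasp; the last joint's range is limited). The gripper opens to 88 mm and grips with 3 to 60 N. Pads are 20 mm wide; open, the fingers measure 115 mm over their backs; the gripper's body (75 mm by 178 mm) begins 61 mm behind the grasp point.
Start: joints at [-1.357, 0.423, 1.63, -0, 1.089, -0.019], TCP at [0.144, -0.608, 0.223] pointing down, gripper open.
Joint ranges: [-3, 3], [-0.9, 2.11], [0.09, 2.58], [-1.31, 4.45], [0.11, 2.69], [-2.54, 2.54]. Speed limits (rad/s): [2.39, 2.39, 3.01, 3.14, 3.14, 3.14].

## Interface

Orientations are given as [roll, pitch, yaw] about the fixed x, y, z axes, in that order (R = Rz(yaw) Ry(pitch) Rx(roll)).
In Python, from cell import robot gives the robot as it stands.
- The arm moves only by the tool arm_command, never from a script. Its argument "targets" is a list of rows, each a list of 4 numbers: the shift along the tool's x, y, z in units of 25 mm (1.0 is 25 mm), then the turn about the tool's z in units of 6 degrees (1.0 is 6 degrees). In form: [[dx, dy, dz, twist], ...]. A call has 1 to 20 rows; each row is the pose to reach, as a shift and turn from the pose commanded when the call began, along the tool's axes at that moment; what a row does not reach only later rows make up. A row lasts 1/10 s, in which the tool goes at most 50 mm and 8.59 degrees, less where a joint would pass 70% of its speed; a pose out of reach is approached as far as the arm can. A call with a gripper value outside its range is refused whole. "claw" is the finger opening in mm, from 0 to 87.8, set as the call begins (left out, the last holds). The fingers move at their own pace and stop on an object; "squeeze" is the grip in N (left out, the last holds). Time passes only in rows, so rows that repeat a pose let the fingers close. It gives the time, the measured TCP pose, the force, the opening and the grip force at its end, in the units of the state.
- robot.observe(): the state, without advancing time (a new reading comes with each control period).
- robot.get_image(name): name is "side" or "top"; returns the picture (420x560x3 uint8, blue, green, red); there is no depth.
- robot.calibration(name): a dict with "fx", "fy", "cx", "cy" (pixels), "world_from_camera" (4x4, takes a point from camera to world coordinates). Camera axes: x right, y up, looking along -z (the intrinsics and any distortion apply to the point x, -y, -z); pixel columns grow to the right and rows downward; lengths in m; the calibration is good to about 2 mm. A picture is of the moment at which its call begins. calibration takes no time and is no camera call.
- robot.close_job(): hands the job in; it is judged then, once.
The state is a dict: "clock": time; "joint_positions": joint angles; "joint_velocities": joint speeds; "joint_efforts": joint torques, N m; "tcp_pos": TCP position; "tcp_rot": TCP orientation; "wrist_force": force on the tool from outside, world axes, zero at the start; "ft_torque": the same for the moment, N m; "width": opening from 0.0 (shut) to 1.0 (fully open); "gripper_force": force on a finger pad.
Only numpy, scipy, OpenCV 4.12 (cv2) and the standard library are available. Lean on these libraries where they do the work, as an engineer would, in place of code of your own. Each camera call takes 0.05 s, during which the arm holds its last target. There are 200 camera calls.

## Working session

There is one attempt and no reset: what is moved stays moved. The work goes in short steps, Python scripts to look and compute and a tool call to move; the robot and the scene stay as the last step left them, time stands still between calls to the robot, and variables do not carry over. Pictures are saved under pics/ and viewed, at most 10 in all, crops included, and the job is handed in when it is done.

Besides the shell and the picture viewer there is one more tool, called after ">>>" as name(argument=value, ...) on one line, values as JSON. arm_command: Moves the arm, as the interface text tells. Its arguments: {"type":"object","properties":{"targets":{"type":"array","items":{"type":"array","items":{"type":"number"}}},"claw":{"type":"number"},"squeeze":{"type":"number"}},"required":["targets"]}

```bash
mkdir -p pics; python3 - <<'E'
from cell import robot
import cv2,json
for n in("side","top"):
    cv2.imwrite(f"pics/{n}0.png",robot.get_image(n)); c=robot.calibration(n); print(n,c)
print(robot.observe())
E
```

```text
side {'fx': 419.70278079262266, 'fy': 419.70278079262266, 'cx': 277.2143937053034, 'cy': 206.5749355566198, 'world_from_camera': array([[ 0.99724691,  0.06500459, -0.03567909,  0.50953643],
       [-0.07265223,  0.76023505, -0.64557286, -0.85336209],
       [-0.0148407 ,  0.64638771,  0.76286479,  1.09351558],
       [ 0.        ,  0.        ,  0.        ,  1.        ]])}
top {'fx': 519.47565276325, 'fy': 519.47565276325, 'cx': 287.2127495785253, 'cy': 206.63162977947087, 'world_from_camera': array([[-0.01673   ,  0.99410334, -0.10713849,  0.42846301],
       [-0.99985778, -0.01640576,  0.00390713, -0.02547799],
       [ 0.0021264 ,  0.10718862,  0.99423643,  1.39159801],
       [ 0.        ,  0.        ,  0.        ,  1.        ]])}
{'clock': 0.1, 'joint_positions': array([-1.35699350e+00,  4.23730631e-01,  1.63059376e+00, -2.97969932e-05,
        1.08861181e+00, -1.89934426e-02]), 'joint_velocities': array([ 0.00011053, -0.00075543, -0.00067946,  0.00033948, -0.00090022,
       -0.0001132 ]), 'joint_efforts': array([ 5.43170027e-04, -5.45608842e+01, -2.74324751e+01,  6.46313536e-02,
        1.87857659e-02, -2.72817391e-05]), 'tcp_pos': array([ 0.14410297, -0.60765153,  0.22200832]), 'tcp_rot': array([-3.14024885e+00,  8.59277436e-07,  2.32810102e-01]), 'wrist_force': array([ 0.08335081,  0.28768929, -0.37334535]), 'ft_torque': array([ 0.01113434, -0.00413531, -0.05238939]), 'gripper_force': 0.0, 'width': 1.000155513200881}
```

View pics/side0.png

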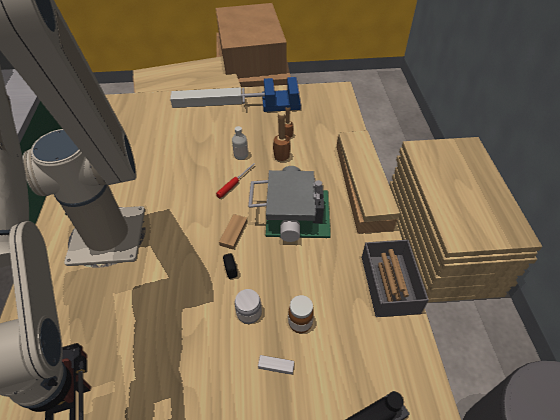

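View pics/top0.png

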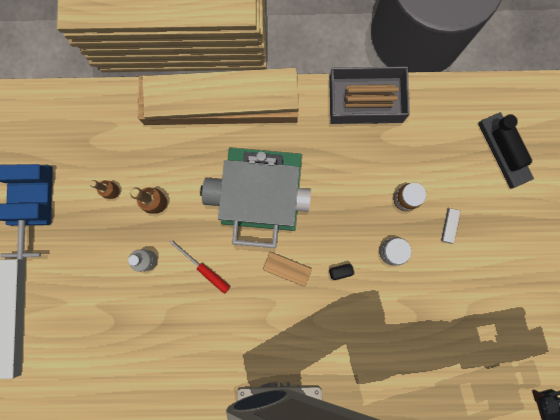

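The side view shows the machine at about (292,195) px and the robot on the left. The top view shows the guard at (260,195), the handle bar at (255,243) and the pin head at (262,157). There are two mallet candidates: A at top (151,199) / side (282,148), and B at top (107,189) / side (287,128). A looks larger, so I'll check it in an enlarged crop.

```bash
cat > h.py <<'E'
from cell import robot
import numpy as np,cv2
def ray(n,u,v):
    c=robot.calibration(n);T=c["world_from_camera"]
    d=T[:3,:3]@np.array([(u-c["cx"])/c["fx"],-(v-c["cy"])/c["fy"],-1]);return T[:3,3],d
def cast(n,u,v,z):
    o,d=ray(n,u,v);return o+d*(z-o[2])/d[2]
def proj(n,p):
    c=robot.calibration(n);T=c["world_from_camera"];q=T[:3,:3].T@(np.array(p)-T[:3,3])
    return np.array([c["cx"]+c["fx"]*q[0]/-q[2],c["cy"]-c["fy"]*q[1]/-q[2]])
def tri(a,b):
    (o1,d1),(o2,d2)=ray("top",*a),ray("side",*b)
    s=np.linalg.lstsq(np.c_[d1,-d2],o2-o1,rcond=None)[0];p,q=o1+s[0]*d1,o2+s[1]*d2
    return (p+q)/2,np.linalg.norm(p-q)
E
python3 - <<'E'
import cv2,numpy as np
t=cv2.imread("pics/top0.png");s=cv2.imread("pics/side0.png")
r=lambda i,x,y,w,h,W,H:cv2.resize(i[y:y+h,x:x+w],(W,H),interpolation=cv2.INTER_CUBIC)
a=np.vstack([r(t,80,165,100,60,400,240),r(s,250,95,80,72,400,360)])
b=np.vstack([r(t,195,145,120,108,400,360),r(s,240,160,100,60,400,240)])
cv2.imwrite("pics/crop.png",np.hstack([a,b]))
E
```

```text
(no output)
```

View pics/crop.png

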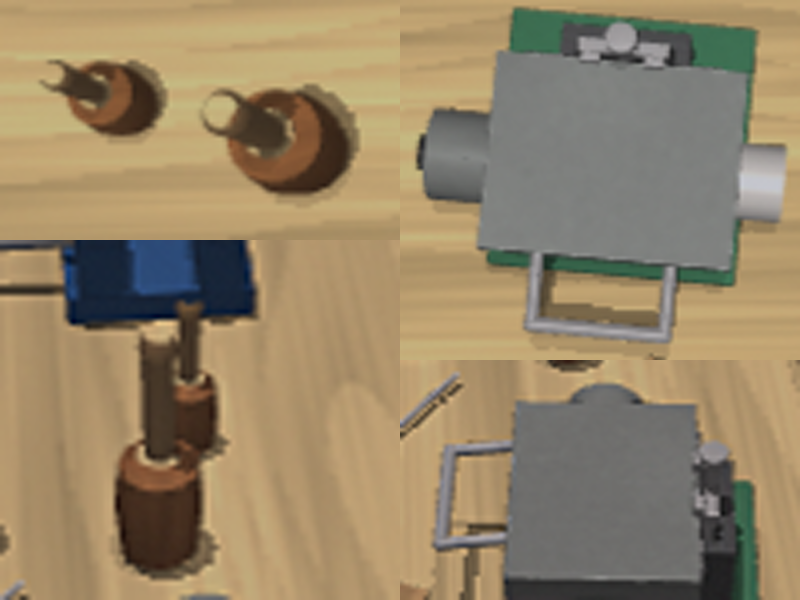

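The crop confirms A as the larger mallet, with its butt top at about top (135,192.5) / side (281,115). B behind it is clearly smaller. The pin head is at about top (261,156) / side (318,183), and the bar middle is at about top (254,244).

```bash
python3 - <<'E'
from h import *
np.set_printoptions(precision=4,suppress=True)
print("butt",cast("top",135.2,192.5,.2),cast("side",281.4,114.8,.2),tri((135.2,192.5),(281.4,114.8)))
pt=tri((261.3,155.8),(318.2,183));print("pin",pt,cast("top",261.3,155.8,.151),cast("side",318.2,182.8,.151))
f=lambda x,y:(195+(x-400)/3.3333-.35,145+y/3.3333-.35)
C=np.array([cast("top",*f(*p),.1095) for p in((498,52),(747,72),(728,270),(480,248))])
print(C);print("guard mid",C.mean(0))
e=C[1]-C[0]+C[2]-C[3];print("yaw from y edges",np.arctan2(e[0],-e[1]));e=C[0]-C[3]+C[1]-C[2];print("x edges",np.arctan2(e[1],e[0]))
B=[cast("top",*f(*p),.095) for p in((530,326),(668,336),(598,331))];print("bar",B);e=B[1]-B[0];print(np.arctan2(e[0],-e[1]))
E
```

```text
butt [0.5955 0.3208 0.2   ] [0.5955 0.3124 0.2   ] (array([0.5965, 0.3231, 0.1918]), np.float64(0.000350110291041484))
pin (array([0.6873, 0.0305, 0.1489]), np.float64(0.0007645415735634003)) [0.6873 0.0305 0.151 ] [0.6867 0.0294 0.151 ]
[[ 0.6861  0.1258  0.1095]
 [ 0.6678 -0.0611  0.1095]
 [ 0.5191 -0.0442  0.1095]
 [ 0.5385  0.1397  0.1095]]
guard mid [0.6029 0.0401 0.1095]
yaw from y edges -0.10140319488463939
x edges -0.10373021106164682
bar [array([0.4806, 0.1044, 0.095 ]), array([0.4715, 0.0013, 0.095 ]), array([0.4761, 0.0536, 0.095 ])]
-0.08882735873268782
```

```bash
cat >> h.py <<'E'
from scipy.spatial.transform import Rotation as Ro
def units(p,yaw=None):
    s=robot.observe();R=Ro.from_euler("xyz",s["tcp_rot"]).as_matrix()
    d=R.T@(np.array(p)-s["tcp_pos"])/.025
    y=s["tcp_rot"][2];tw=0 if yaw is None else -np.degrees(yaw-y)/6
    print("units",d.round(3),"twist",round(tw,3),"tcp",s["tcp_pos"].round(4),"rot",s["tcp_rot"].round(4),"F",s["wrist_force"].round(1),"t",round(s["clock"],2),"w",round(s["width"]*87.8,1))
E
python3 -c "
from h import *
units((.596,.321,.25),1.47)"
```

```text
units [ 26.158 -31.975  -1.077] twist -11.814 tcp [ 0.1441 -0.6077  0.222 ] rot [-3.1402  0.      0.2328] F [ 0.1  0.3 -0.4] t 0.1 w 87.8
```

>>> arm_command(targets=[[0,0,-1.2,0],[26.2,-32,-1.2,-11.8],[26.2,-32,-1.2,-11.8],[26.2,-32,-1.2,-11.8],[26.2,-32,-1.2,-11.8],[26.2,-32,-1.2,-11.8],[26.2,-32,-1.2,-11.8],[26.2,-32,-1.2,-11.8],[26.2,-32,-1.2,-11.8],[26.2,-32,-1.2,-11.8],[26.2,-32,-1.2,-11.8],[26.2,-32,-1.2,-11.8],[26.2,-32,-1.2,-11.8],[26.2,-32,-1.2,-11.8],[26.2,-32,-1.2,-11.8],[26.2,-32,-1.2,-11.8],[26.2,-32,-1.2,-11.8],[26.2,-32,-1.2,-11.8],[26.2,-32,-1.2,-11.8],[26.2,-32,-1.2,-11.8]], claw=87.8, squeeze=50)

```text
clock: 2.1
tcp_pos: [0.5605, 0.248, 0.2523]
tcp_rot: [-3.141, 0.0, 1.469]
wrist_force: [0.9, -0.8, -0.4]
width: 1.0
gripper_force: 0.0
```

```bash
python3 -c "
from h import *
units((.596,.321,.25),1.47);print(robot.observe()['joint_positions'])"
```

```text
units [3.049 1.115 0.089] twist -0.011 tcp [0.5605 0.248  0.2523] rot [-3.1411e+00  4.0000e-04  1.4689e+00] F [ 0.9 -0.8 -0.4] t 2.1 w 87.8
[ 3.97198025e-01  3.74357946e-01  1.63135045e+00 -1.13007027e-04
  1.13654372e+00  4.99180551e-01]
```

>>> arm_command(targets=[[3.05,1.1,0,0],[3.05,1.1,0,0],[3.05,1.1,0,0],[3.05,1.1,0,0]])

```text
clock: 2.5
tcp_pos: [0.5947, 0.319, 0.2516]
tcp_rot: [-3.14, 0.001, 1.47]
wrist_force: [-0.3, -0.2, 0.1]
width: 1.0
gripper_force: 0.0
```

```bash
python3 - <<'E'
from h import *
units((.596,.321,.127),1.47)
s=robot.get_image("side");cv2.imwrite("pics/s1.png",cv2.resize(s[40:190,200:400],(800,600),interpolation=2))
print(proj("side",(.596,.321,.2)),proj("side",robot.observe()["tcp_pos"]))
E
```

```text
units [0.09  0.05  4.984] twist -0.004 tcp [0.5947 0.319  0.2516] rot [-3.1401e+00  1.3000e-03  1.4696e+00] F [-0.3 -0.2  0.1] t 2.5 w 87.8
[281.33502674 113.24356656] [280.88131281 101.08163677]
```

View pics/s1.png

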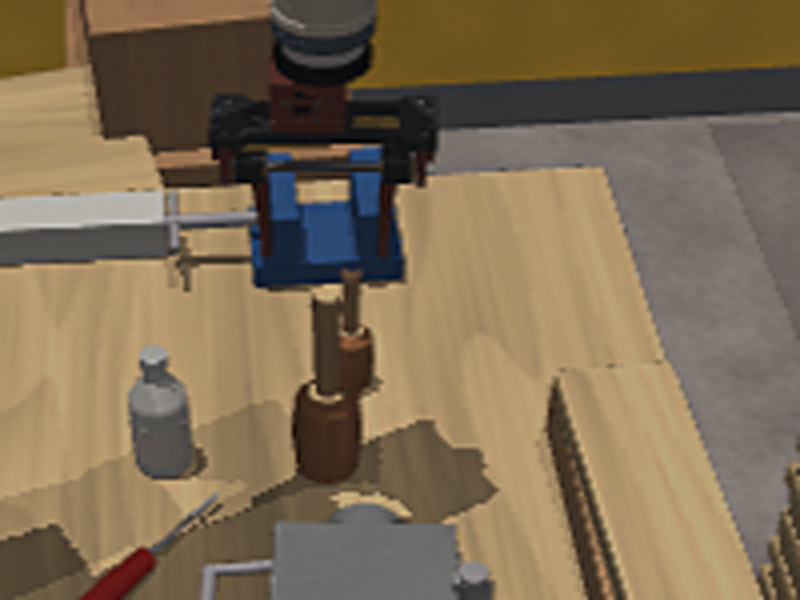

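The gripper is open over the mallet, with finger tips near crop (265,240) and (385,245), and the butt is centred between them at (327,292). I'll descend and grip.

>>> arm_command(targets=[[0.05,0,2,0],[0.05,0,4,0],[0.05,0,5,0],[0.05,0,5,0],[0.05,0,5,0]])

```text
clock: 3.05
tcp_pos: [0.5957, 0.3193, 0.1285]
tcp_rot: [-3.142, 0.0, 1.467]
wrist_force: [0.5, -0.1, 1.2]
width: 0.997
gripper_force: 0.0
```

>>> arm_command(targets=[[0,0,0,0],[0,0,0,0],[0,0,0,0],[0,0,0,0],[0,0,0,0],[0,0,0,0],[0,0,0,0],[0,0,0,0],[0,0,0,0],[0,0,0,0]], claw=10, squeeze=50)

```text
clock: 4.05
tcp_pos: [0.5955, 0.3202, 0.1276]
tcp_rot: [-3.142, 0.0, 1.469]
wrist_force: [1.3, -0.7, -1.0]
width: 0.276
gripper_force: 49.6
```

>>> arm_command(targets=[[0,0,-2,0],[0,0,-4,0],[0,0,-6,0],[0,0,-7.6,0],[-1.9,0.8,-7.6,0],[-3.8,1.6,-7.6,0],[-5.7,2.4,-7.6,0],[-7.6,3.2,-7.6,0],[-9.5,4,-7.6,0],[-11.2,4.8,-7.6,0],[-11.2,4.8,-7.6,0],[-11.2,4.8,-7.6,0],[-11.2,4.8,-7.6,0]])

```text
clock: 5.35
tcp_pos: [0.6856, 0.0303, 0.3169]
tcp_rot: [-3.14, -0.0, 1.469]
wrist_force: [-0.5, -0.1, -3.4]
width: 0.272
gripper_force: 49.9
```

```bash
python3 - <<'E'
from h import *
units((.6873,.030,.1276+.155))
s=robot.get_image("side");cv2.imwrite("pics/s2.png",cv2.resize(s[60:240,210:450],(800,600),interpolation=2))
E
```

```text
units [-0.004  0.071  1.372] twist 0 tcp [0.6856 0.0303 0.3169] rot [-3.1398e+00 -4.0000e-04  1.4687e+00] F [-0.5 -0.1 -3.4] t 5.35 w 23.9
```

View pics/s2.png

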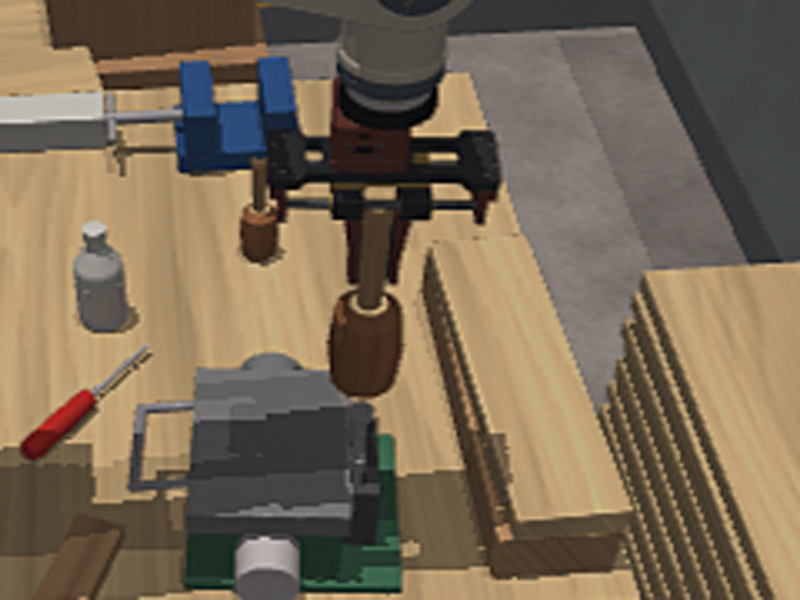

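The mallet hangs over the pin, with its flat end bottom at about crop (363,392), its butt at (378,212) and the pin head at (360,410). I'll check its tilt and centring numerically.

```bash
python3 - <<'E'
from h import *
k=240/800
q=lambda p:((proj("side",p)-[210,60])/k).round(0)
for y in(.025,.03,.035):
  print(y,q((.6856,y,.389)),q((.6856,y-.024,.189)),q((.6856,y,.142+.0)),q((.6873,.03,.151)))
E
```

```text
0.025 [378. 207.] [366. 403.] [360. 419.] [361. 409.]
0.03 [377. 203.] [366. 399.] [359. 416.] [361. 409.]
0.035 [376. 199.] [365. 395.] [358. 412.] [361. 409.]
```

>>> arm_command(targets=[[-0.1,0.07,0.6,0],[-0.1,0.07,1.2,0],[-0.1,0.07,1.4,0],[-0.1,0.07,1.6,0],[-0.1,0.07,1.8,0],[-0.1,0.07,2,0],[-0.1,0.07,2.2,0],[-0.1,0.07,2.3,0],[-0.1,0.07,2.4,0],[-0.1,0.07,2.4,0]], squeeze=60)

```text
clock: 6.4
tcp_pos: [0.6879, 0.0268, 0.2574]
tcp_rot: [3.141, -0.0, 1.468]
wrist_force: [-1.9, 0.8, 0.5]
width: 0.276
gripper_force: 59.8
```

>>> arm_command(targets=[[0,0,0.05,0],[0,0,0.1,0],[0,0,0.1,0]])

```text
clock: 6.7
tcp_pos: [0.6879, 0.0268, 0.2552]
tcp_rot: [3.141, -0.0, 1.468]
wrist_force: [-2.4, 0.9, 2.4]
width: 0.277
gripper_force: 59.8
```

>>> arm_command(targets=[[0,0,0.05,0],[0,0,0.1,0],[0,0,0.1,0]])

```text
clock: 7.0
tcp_pos: [0.6881, 0.0268, 0.2545]
tcp_rot: [3.14, -0.0, 1.469]
wrist_force: [-4.8, 0.9, 11.7]
width: 0.275
gripper_force: 59.7
```

>>> arm_command(targets=[[0,0,0.05,0],[0,0,0.1,0],[0,0,0.1,0]])

```text
clock: 7.3
tcp_pos: [0.6884, 0.0268, 0.2544]
tcp_rot: [3.139, -0.0, 1.469]
wrist_force: [-8.4, 1.3, 23.7]
width: 0.279
gripper_force: 59.7
```

>>> arm_command(targets=[[0,0,-0.5,0],[0,0,-1.5,0],[0,0,-3.5,0],[0,0,-4.5,0],[1.6,-0.7,-4.5,0],[3.2,-1.4,-4.5,0],[4.8,-2.1,-4.5,0],[6.4,-2.8,-4.5,0],[8,-3.5,-4.5,0],[9.6,-4.2,-4.5,0],[11.2,-4.9,-4.5,0],[11.2,-4.9,-4.5,0],[11.2,-4.9,-4.5,0]])

```text
clock: 8.6
tcp_pos: [0.5943, 0.3184, 0.3615]
tcp_rot: [-3.141, 0.001, 1.471]
wrist_force: [-0.6, -0.5, -4.8]
width: 0.278
gripper_force: 59.9
```

```bash
python3 - <<'E'
from h import *
units((.5955,.3202,.1276),1.469)
s=robot.get_image("side");t=robot.get_image("top")
a=cv2.resize(s[150:250,240:360],(480,400),interpolation=2)
b=cv2.resize(s[60:190,230:320],(300,433),interpolation=2)[:400]
cv2.imwrite("pics/s3.png",np.hstack([a,b]))
for z in(.151,.127):print((proj("side",(.6873,.03,z))-[240,150])*4)
E
```

```text
units [0.088 0.044 9.356] twist 0.015 tcp [0.5943 0.3184 0.3615] rot [-3.1414e+00  1.4000e-03  1.4706e+00] F [-0.6 -0.5 -4.8] t 8.6 w 24.4
[313.52605351 130.55965045]
[311.6866048  151.71498383]
```

View pics/s3.png

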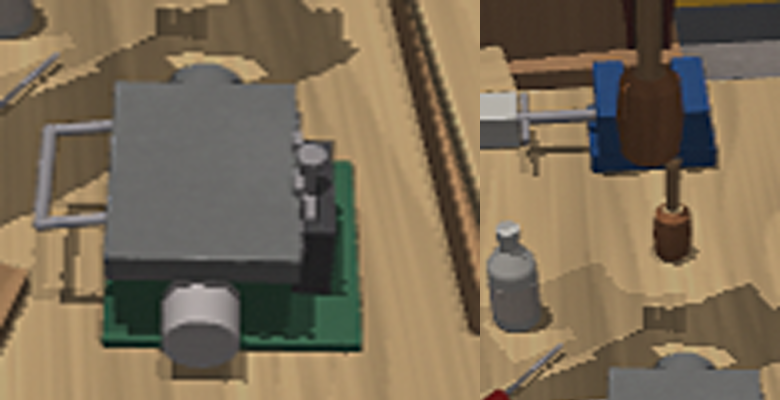

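The pin head is now at crop (313,153), which matches the fully-down prediction of (312,152). The mallet hangs upright. Next I'll set it down where it stood.

>>> arm_command(targets=[[0,0,1.6,0],[0,0,3.2,0],[0,0,4.8,0],[0,0,6.4,0],[0,0,7.6,0],[0,0,8.4,0],[0,0,8.9,0],[0,0,9.1,0],[0,0,9.25,0],[0,0,9.3,0],[0,0,9.3,0]])

```text
clock: 9.8
tcp_pos: [0.5951, 0.3181, 0.1311]
tcp_rot: [3.14, -0.001, 1.468]
wrist_force: [0.6, 0.2, -4.3]
width: 0.278
gripper_force: 59.9
```

>>> arm_command(targets=[[0,0,0.04,0],[0,0,0.06,0],[0,0,0.06,0]])

```text
clock: 10.1
tcp_pos: [0.5946, 0.3179, 0.129]
tcp_rot: [3.141, -0.0, 1.469]
wrist_force: [-0.3, -0.5, -4.4]
width: 0.278
gripper_force: 59.9
```

>>> arm_command(targets=[[0,0,0.04,0],[0,0,0.06,0],[0,0,0.06,0]])

```text
clock: 10.4
tcp_pos: [0.5947, 0.318, 0.1277]
tcp_rot: [3.141, -0.0, 1.469]
wrist_force: [-1.2, 0.2, 0.9]
width: 0.276
gripper_force: 59.9
```

>>> arm_command(targets=[[0,0,0.02,0],[0,0,0.04,0],[0,0,0.04,0]])

```text
clock: 10.7
tcp_pos: [0.5948, 0.3181, 0.1276]
tcp_rot: [3.141, -0.001, 1.469]
wrist_force: [-2.3, -0.6, 7.1]
width: 0.279
gripper_force: 59.8
```

>>> arm_command(targets=[[0,0,-0.05,0],[0,0,-0.05,0],[0,0,-0.05,0],[0,0,-0.05,0],[0,0,-0.05,0],[0,0,-0.05,0],[0,0,-0.05,0],[0,0,-0.05,0],[0,0,-0.05,0],[0,0,-0.05,0]], claw=87.8)

```text
clock: 11.7
tcp_pos: [0.5945, 0.3178, 0.1274]
tcp_rot: [-3.142, -0.0, 1.468]
wrist_force: [-0.6, 0.4, 0.1]
width: 0.995
gripper_force: 0.0
```

>>> arm_command(targets=[[0,0,-0.5,0],[0,0,-1.5,0],[0,0,-3,0],[0,0,-4.5,0],[0,0,-5,0],[0,0,-5,0]])

```text
clock: 12.3
tcp_pos: [0.5956, 0.3184, 0.2554]
tcp_rot: [3.137, -0.003, 1.468]
wrist_force: [-0.6, 0.4, -0.7]
width: 0.999
gripper_force: 0.0
```

```bash
python3 - <<'E'
from h import *
units((.477,.0512,.25),1.47)
s=robot.get_image("side")
a=cv2.resize(s[90:240,230:330],(400,600),interpolation=2)
cv2.imwrite("pics/s4.png",a)
E
```

```text
units [-11.118  -3.63    0.17 ] twist -0.014 tcp [0.5956 0.3184 0.2554] rot [ 3.1374e+00 -2.8000e-03  1.4685e+00] F [-0.6  0.4 -0.7] t 12.3 w 87.7
```

View pics/s4.png

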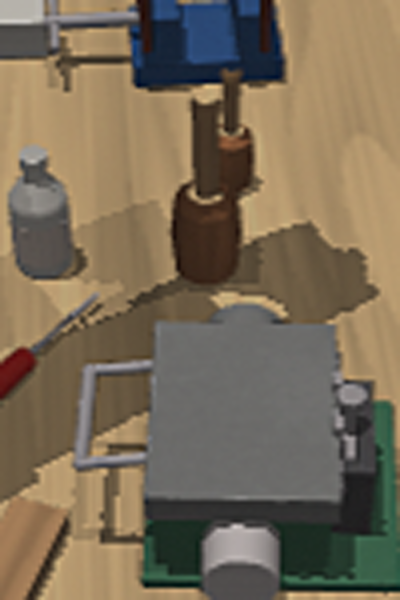

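The mallet stands upright and free, with its head at (207,235) in the crop. The handle bar is at (82,415) and the guard is shut. I'll go to the bar.

>>> arm_command(targets=[[-1.8,-0.6,0,0],[-3.6,-1.2,0,0],[-5.4,-1.8,0,0],[-7.2,-2.4,0,0],[-9,-3,0,0],[-11.1,-3.6,0,0],[-11.1,-3.6,1,0],[-11.1,-3.6,2,0],[-11.1,-3.6,3,0],[-11.1,-3.6,3.5,0],[-11.1,-3.6,3.5,0],[-11.1,-3.6,3.5,0]], claw=46)

```text
clock: 13.55
tcp_pos: [0.4765, 0.0511, 0.1647]
tcp_rot: [-3.14, 0.0, 1.469]
wrist_force: [0.5, 0.2, 0.8]
width: 0.521
gripper_force: 0.0
```

```bash
python3 - <<'E'
from h import *
units((.477,.0512,.076),1.47)
s=robot.get_image("side");t=robot.get_image("top")
a=cv2.resize(s[120:245,220:320],(400,500),interpolation=2)
b=cv2.resize(t[150:275,200:300],(400,500),interpolation=2)
cv2.imwrite("pics/s5.png",np.hstack([a,b]))
print((proj("side",robot.observe()["tcp_pos"])-[220,120])*4)
E
```

```text
units [0.007 0.025 3.547] twist -0.012 tcp [0.4765 0.0511 0.1647] rot [-3.1404e+00  2.0000e-04  1.4688e+00] F [0.5 0.2 0.8] t 13.55 w 45.8
[119.37646355 234.72972562]
```

View pics/s5.png

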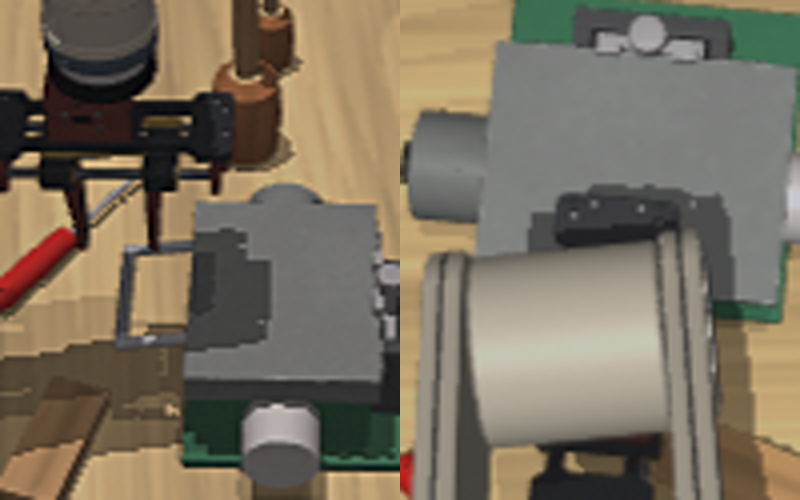

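The open fingers are at side-crop x 83 and 153, and the bar at about x 123 lies between them below. I'll descend and close.

>>> arm_command(targets=[[0,0,1,0],[0,0,2,0],[0,0,3,0],[0,0,3.5,0],[0,0,3.5,0],[0,0,3.5,0]])

```text
clock: 14.25
tcp_pos: [0.4773, 0.0511, 0.0782]
tcp_rot: [3.141, -0.0, 1.469]
wrist_force: [-0.7, 0.4, 1.2]
width: 0.524
gripper_force: 0.0
```

>>> arm_command(targets=[[0,0,0,0],[0,0,0,0],[0,0,0,0],[0,0,0,0],[0,0,0,0],[0,0,0,0],[0,0,0,0],[0,0,0,0]], claw=2, squeeze=25)

```text
clock: 15.05
tcp_pos: [0.4765, 0.051, 0.0776]
tcp_rot: [-3.141, -0.0, 1.468]
wrist_force: [-2.8, 0.2, 6.0]
width: 0.129
gripper_force: 25.0
```

```bash
python3 - <<'E'
from h import *
units((.477,.0512,.076),1.47)
import math
for d in range(10,61,5):
    a=math.radians(d);print(d,round(-.2*(1-math.cos(a))/-.025,2),round(-.2*math.sin(a)/.025,2))
E
```

```text
units [0.011 0.02  0.065] twist -0.016 tcp [0.4765 0.051  0.0776] rot [-3.1413 -0.      1.4684] F [-2.8  0.2  6. ] t 15.05 w 11.3
10 0.12 -1.39
15 0.27 -2.07
20 0.48 -2.74
25 0.75 -3.38
30 1.07 -4.0
35 1.45 -4.59
40 1.87 -5.14
45 2.34 -5.66
50 2.86 -6.13
55 3.41 -6.55
60 4.0 -6.93
```

>>> arm_command(targets=[[0,0.03,-0.7,0],[0,0.12,-1.39,0],[0,0.2,-1.75,0],[0,0.27,-2.07,0],[0,0.37,-2.4,0],[0,0.48,-2.74,0],[0,0.61,-3.06,0],[0,0.75,-3.38,0],[0,0.91,-3.7,0],[0,1.07,-4,0],[0,1.07,-4,0]])

```text
clock: 16.15
tcp_pos: [0.5017, 0.0482, 0.178]
tcp_rot: [-3.138, 0.0, 1.468]
wrist_force: [-9.2, 2.1, 1.2]
width: 0.13
gripper_force: 25.0
```

```bash
python3 - <<'E'
from h import *
xh=np.array([np.cos(.1),-np.sin(.1),0]);h=np.array([.6873,.030,.095])-.0115*xh
for a in(30,60):
    r=np.radians(a);units(h-.2*np.cos(r)*xh+[0,0,.2*np.sin(r)-.0174])
p=robot.observe()["tcp_pos"];print(np.degrees(np.arctan2(p[2]+.0174-.095,-(p-h)@xh)))
E
```

```text
units [0.015 0.073 0.017] twist 0 tcp [0.5017 0.0482 0.178 ] rot [-3.1376e+00  4.0000e-04  1.4684e+00] F [-9.2  2.1  1.2] t 16.15 w 11.4
units [ 0.021  2.99  -2.923] twist 0 tcp [0.5017 0.0482 0.178 ] rot [-3.1376e+00  4.0000e-04  1.4684e+00] F [-9.2  2.1  1.2] t 16.15 w 11.4
29.84332220801392
```

>>> arm_command(targets=[[0,0.12,-0.3,0],[0,0.33,-0.59,0],[0,0.53,-0.86,0],[0,0.75,-1.14,0],[0,0.98,-1.41,0],[0,1.21,-1.66,0],[0,1.46,-1.9,0],[0,1.73,-2.13,0],[0,2,-2.35,0],[0,2.28,-2.55,0],[0,2.55,-2.74,0],[0,2.85,-2.92,0],[0,2.85,-2.92,0],[0,2.85,-2.92,0],[0,2.85,-2.92,0]])

```text
clock: 17.65
tcp_pos: [0.5745, 0.0405, 0.2532]
tcp_rot: [3.14, 0.001, 1.469]
wrist_force: [-9.8, -1.4, 13.8]
width: 0.127
gripper_force: 25.0
```

```bash
python3 - <<'E'
from h import *
xh=np.array([np.cos(.1),-np.sin(.1),0]);h=np.array([.6873,.030,.095])-.0115*xh
units(h-.1*xh+[0,0,.1732-.0174])
o=robot.observe();p=o["tcp_pos"];print(np.degrees(np.arctan2(p[2]+.0174-.095,-(p-h)@xh)),abs(o["joint_velocities"]).max())
s=robot.get_image("side")
cv2.imwrite("pics/s6.png",cv2.resize(s[80:250,220:360],(494,600),interpolation=2))
k=600/170
for e in(.05,-.05):
  q=h-.1*xh+[0,0,.1732]+e*np.array([np.sin(.1),np.cos(.1),0]);print((proj("side",q)-[220,80])*k)
E
```

```text
units [0.034 0.07  0.097] twist 0 tcp [0.5745 0.0405 0.2532] rot [3.1403e+00 6.0000e-04 1.4685e+00] F [-9.8 -1.4 13.8] t 17.65 w 11.2
59.91421162100535 0.002569497828499464
[220.13883016 221.22341544]
[217.70627661 304.85448765]
```

View pics/s6.png

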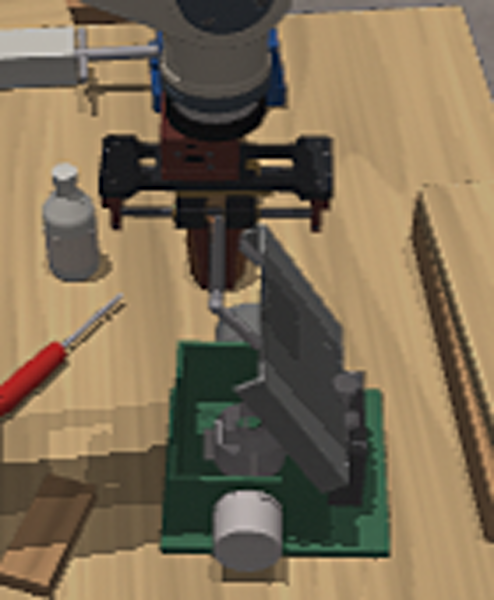

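The guard is open at about 60°. The bar's near end is at (216,303) against a predicted (218,305). The gripper holds it still, and the mallet's head is visible behind at (207,262). I'll hand in.

```bash
python3 -c "
from cell import robot
print(robot.close_job())"
```

```text
the job is handed in; nothing more can be done
None
```

The job is handed in at about 18 s of the 67 s: the lock pin is knocked fully down, the mallet is standing on the bench again, and the gripper is holding the guard open at a measured 59.9°; no verdict came back.

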